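# Lock the parts chute's tilt screw

### The job

The parts chute's tilt is set; now lock it. Lay the yellow-gripped holding spanner with the wide jaw over the copper tang of the tilt screw, its handle down in the cradle between the two steel pins, and let go of it; then push the locknut's red lever knob clockwise (seen from above) as far as it goes, so that the spanner keeps the screw from turning along. Leave the spanner lying in place.

Things in the scene. Friction and masses are not known exactly. Their poses are not given: they have to be found in the camera images.
- chute_stand: Green stand fixed to the bench (mm). Origin on the bench on the upright tilt screw's axis, z up. Cradle at x +140: ledge 62 mm wide (y), top z 60, with two 11 mm steel pins at y +-20.5 up to z 94: 30 mm clear between them. Screw collar 72 mm across, top z 60. Tin chute along x at y 165 to 255 (x -25 to 345, highest z 190 at its -x end), then a bin at x 360 to 510, y 125 to 295.
- holding_spanner: Loose steel spanner, YELLOW grip (not the blue, narrow-jawed one), 0.3 kg, flat, 12 thick (mm). Origin: underside, mid jaw; x along handle. Jaw slot 23 mm wide, x -35 (open) to +45; 45 mm over prongs; handle 18 wide to x +175. Upright grip 40 (x) by 14 (y), centred x +60, z 12 to 52, near the mass centre. Seated: flat on collar and cradle ledge, origin on the screw axis at z 60.
- adjusting_screw (a joint): Tilt screw's turn in rad, clockwise from above positive, about 0 at start. Copper tang on its collar: 50 mm long, 12 thick, z 60 to 82, along the stand's x at 0. Turns very easily, so goes round with the locknut unless the spanner holds it; over 0.45 either way spoils the setting. In the seated spanner it has play: about 0.27 rad.
- locknut (a joint): Locknut's turn RELATIVE to the screw, rad, clockwise from above positive; start 0 to 0.25, tight at a hard stop at 1.0; friction 0.22 N m. Its lever has an upright red round knob, diameter 18 mm, z 45 to 110, 100 mm from the axis, at angle 3.752 - screw - locknut (rad, counter-clockwise from the stand's x). Push the knob or lead it loosely round its arc.
Mind the look-alikes: they are no part of the job. Leave any pink or purple look-alike of the holding_spanner alone.

How it is judged:
By the outcome, as a careful person would: the job done as asked, in the order asked, and still so for the second after the job is handed in, with the robot touching nothing.
It also fails if it takes over 54 s, if anything falls off the work surface, if the arm or the gripper's body presses on something with over 40 N, if the wrist force passes 120 N, or if a joint passes its speed limit or range.

### The arm

A 6-joint arm with a two-finger parallel gripper is mounted at the origin on the work surface. World frame = base frame: x ahead of the robot, y to its left, z up, the work surface at z = 0. Lengths are in m, angles in rad, forces in N, time in s.
With the tool pointing down it reaches from about 0.425 to 0.925 m from the base axis. Payload 12.5 kg.
Tool frame: the origin (TCP) lies at the very end of the fingers, on their centre line; the grasp point (between the pads) lies 19 mm behind it; z points along the fingers, x is the direction in which the jaws open and shut, and the axes are right-handed (so a half turn about z gives the same grasp; the last joint's range is limited). The gripper opens to 85 mm and grips with 20 to 120 N. Pads are 22 mm wide; open, the fingers measure 114 mm over their backs; the gripper's body (76 mm by 85 mm) begins 54 mm behind the grasp point. The pads swing forward as they close: fully open they stand 13 mm farther back than shut.
Start: joints at [-1.395, 0.491, 1.559, -0, 1.092, -0.106], TCP at [0.174, -0.6, 0.231] pointing down, gripper open.
Joint ranges: [-3.1, 3.1], [-0.84, 2.19], [0.05, 2.79], [-1.13, 4.28], [0.06, 2.93], [-2.69, 2.69]. Speed limits (rad/s): [2.22, 2.22, 2.79, 3.14, 3.14, 3.14].

### API

Orientations are given as a unit quaternion [w, x, y, z].
In Python, from cell import ctrl, cams, job gives the robot as it stands.
- The arm moves only by the tool send_rows, never from a script. Its argument "motion" is a list of rows, each a list of 3 entries, a list of its own where there are three numbers: the shift along the tool's x, y, z in mm, then the turn about the tool's z in rad, then the finger opening in mm, from 0 to 85.4. A call has 1 to 20 rows; each row shifts and turns the commanded pose from where the row before left it, along the tool's axes as they then stand; what a row does not reach is not made up. A row lasts 1/8 s, in which the tool goes at most 62.5 mm and 10.7 degrees, less where a joint would pass 70% of its speed; a pose out of reach is approached as far as the arm can. A call with a gripper value outside its range is refused whole. The fingers move at their own pace and stop on an object; "newtons" is the grip in N (left out, the last holds). Time passes only in rows, so rows that do not move let the fingers close. It gives the time, the measured TCP pose, the force and the opening at its end, in the units of the state.
- ctrl.sense(): the state, without advancing time (a new reading comes with each control period).
- cams.capture(name): name is "scene" or "side" or "wrist"; returns the picture (384x512x3 uint8, red, green, blue); there is no depth.
- cams.get_calibration(name): a dict with "mtx" (3x3 intrinsics, pixels), "origin" and "rotation" of the camera in the world. Camera axes: x right, y up, looking along -z (the intrinsics and any distortion apply to the point x, -y, -z); pixel columns grow to the right and rows downward; lengths in m; the calibration is good to about 2 mm. The wrist camera is an equidistant fisheye: a pixel r from the principal point sees the ray r / f radians off the axis. A picture is of the moment at which its call begins: read the wrist's pose just before it. get_calibration takes no time and is no camera call; for the wrist camera it gives the pose at the moment of the call.
- job.hand_in(): hands the job in, once; it reports no verdict.
Trained networks look in the newest picture that a camera, given by its name, has taken for a name from the list of things; names that differ only in an ending like _2 or _b are one class to them, and where a whole thing is asked for, a point or a joint stands for the part that bears it (a point fixed in the world has none). Each returns a list of dicts, best first, with "conf" (0 to 1); they miss things now and then, are a little off and sometimes report something else, mostly with a low value. They report only what shows in the picture. A call takes as long as a camera call. They do not tell look-alikes from the thing itself.
- cams.find_in(name, camera): "at" ([x, y, z] in m, in world coordinates, good to about 4 mm: the middle of the surface that is visible of it).
- cams.place_of(name, camera): "at" ([x, y, z] in m, in world coordinates, good to about 4 mm: a listed point, or the origin of a listed thing).
The state is a dict: "time_s": time; "q": joint angles; "joint_vel": joint speeds; "joint_efforts": joint torques, N m; "tcp_pos": TCP position; "orientation": TCP orientation; "ft_force": force on the tool from outside, world axes, zero at the start; "torque": the same for the moment, N m; "grip_width": opening from 0.0 (shut) to 1.0 (fully open).
Only numpy, scipy, OpenCV 4.12 (cv2) and the standard library are available. Lean on these libraries where they do the work, as an engineer would, in place of code of your own. Each camera call takes 0.05 s, during which the arm holds its last target.

## Working session

There is one attempt and no reset: what is moved stays moved. The work goes in short steps, Python scripts to look and compute and a tool call to move; the robot and the scene stay as the last step left them, time stands still between calls to the robot, and variables do not carry over. Pictures are saved under pics/ and viewed, and the job is handed in when it is done.

Besides the shell and the picture viewer there is one more tool, called after ">>>" as name([rows], argument=value, ...), one row to a line, values as JSON. send_rows: Moves the arm, as the interface text tells. Its arguments: {"type":"object","properties":{"motion":{"type":"array","items":{"type":"array"}},"newtons":{"type":"number"}},"required":["motion"]}

```bash
mkdir -p pics && ls && python3 - <<'E'
from cell import ctrl,cams,job
import cv2
print(ctrl.sense())
for c in ("scene","side","wrist"):
    im=cams.capture(c); cv2.imwrite(f"pics/a_{c}.png",im[:,:,::-1])
    k=cams.get_calibration(c); print(c,k)
    for n in ("chute_stand","holding_spanner","adjusting_screw","locknut"):
        print(n,cams.find_in(n,c),cams.place_of(n,c))
E
```

```text
pics
{'time_s': 0.0, 'q': array([-1.39456521e+00,  4.91542475e-01,  1.55942230e+00, -8.37207734e-06,
        1.09169150e+00, -1.05628720e-01]), 'joint_vel': array([-1.51845431e-04, -9.55814878e-04, -1.31020413e-03, -7.45905497e-05,
        1.30009073e-03, -1.64289307e-03]), 'joint_efforts': array([-1.79131475e-03, -6.18460107e+01, -2.61598080e+01, -1.47167543e-04,
        4.11065601e-03,  3.28562415e-06]), 'tcp_pos': array([ 0.17380464, -0.60012756,  0.2307477 ]), 'orientation': array([-3.59826662e-04,  7.99420393e-01, -6.00771798e-01, -3.91619886e-04]), 'ft_force': array([-0.21100862,  0.63081   ,  1.12482868]), 'torque': array([ 0.08386732, -0.02563763, -0.04499342]), 'grip_width': 0.9964776990326965}
scene {'mtx': array([[435.07546655,   0.        , 255.91041679],
       [  0.        , 435.07546655, 191.71256594],
       [  0.        ,   0.        ,   1.        ]]), 'origin': array([1.1300124 , 0.22054672, 0.70876127]), 'rotation': array([0.46390498, 0.21328357, 0.3752615 , 0.7736156 ])}
chute_stand [{'at': [0.5861, 0.296, 0.1151], 'conf': 0.62}] [{'at': [0.5572, 0.1063, -0.0002], 'conf': 0.82}]
holding_spanner [{'at': [0.3843, -0.086, 0.0154], 'conf': 0.91}, {'at': [0.3228, -0.3691, 0.0089], 'conf': 0.88}, {'at': [0.568, -0.3934, 0.0163], 'conf': 0.67}] [{'at': [0.4975, -0.4113, 0.0006], 'conf': 0.94}, {'at': [0.2689, -0.423, -0.0034], 'conf': 0.75}, {'at': [0.4168, -0.1261, 0.0043], 'conf': 0.57}]Traceback (most recent call last):
  File "<stdin>", line 8, in <module>
ValueError: it knows: chute_stand, holding_spanner
```

```bash
python3 - <<'E'
from cell import ctrl,cams,job
import cv2
for c in ("side","wrist"):
    im=cams.capture(c); cv2.imwrite(f"pics/a_{c}.png",im[:,:,::-1])
    k=cams.get_calibration(c); print(c,k)
    for n in ("chute_stand","holding_spanner"):
        print(n,cams.find_in(n,c),cams.place_of(n,c))
E
```

```text
side {'mtx': array([[431.8323466 ,   0.        , 254.66168532],
       [  0.        , 431.8323466 , 188.9892551 ],
       [  0.        ,   0.        ,   1.        ]]), 'origin': array([0.38246238, 0.57185852, 0.63893083]), 'rotation': array([-0.0490311 , -0.01902075,  0.44127238,  0.89583081])}
chute_stand [{'at': [0.5741, 0.2839, 0.1315], 'conf': 0.62}] [{'at': [0.5576, 0.1062, 0.0031], 'conf': 0.62}]
holding_spanner [{'at': [0.3192, -0.3698, 0.01], 'conf': 0.86}, {'at': [0.37, -0.0728, 0.0109], 'conf': 0.82}] [{'at': [0.2748, -0.4261, -0.0025], 'conf': 0.96}, {'at': [0.4971, -0.41, 0.0011], 'conf': 0.94}, {'at': [0.4123, -0.1228, -0.0004], 'conf': 0.67}]
wrist {'mtx': array([[297.31863964,   0.        , 251.61487332],
       [  0.        , 297.31863964, 193.21186958],
       [  0.        ,   0.        ,   1.        ]]), 'origin': array([ 0.25374266, -0.57664129,  0.37312691]), 'rotation': array([ 0.78924867, -0.12953115,  0.09816874, -0.5921749 ])}
chute_stand [] []
holding_spanner [{'at': [0.2944, -0.3956, 0.0126], 'conf': 0.98}] []
```

View pics/a_scene.png

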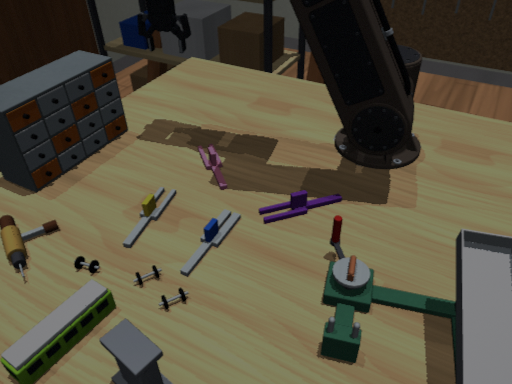

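View pics/a_side.png

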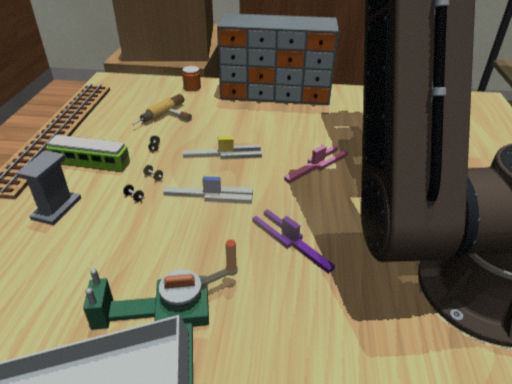

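View pics/a_wrist.png

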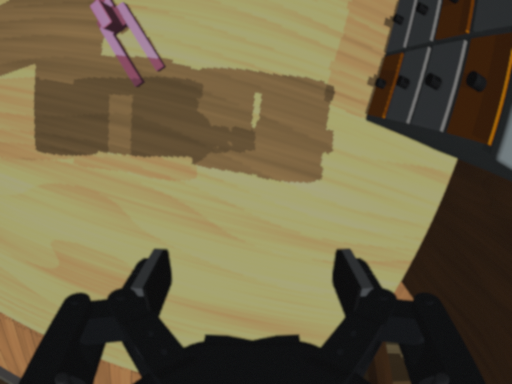

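```bash
cat > h.py <<'E'
import numpy as np, cv2
from scipy.spatial.transform import Rotation as R
from cell import ctrl,cams,job
def rot(q): return R.from_quat(np.r_[q[1:],q[0]]) 
def ray(k,uv,fish=False):
    m=k['mtx']; x=(uv[0]-m[0,2])/m[0,0]; y=(uv[1]-m[1,2])/m[1,1]
    if fish:
        r=np.hypot(x,y); s=np.sin(r)/max(r,1e-9); d=np.array([x*s,-y*s,-np.cos(r)])
    else: d=np.array([x,-y,-1.])
    return rot(k['rotation']).apply(d)
def onz(k,uv,z,fish=False):
    d=ray(k,uv,fish); o=k['origin']; return o+d*(z-o[2])/d[2]
def proj(k,p,fish=False):
    c=rot(k['rotation']).inv().apply(np.atleast_2d(p)-k['origin']); m=k['mtx']
    x,y,z=c[:,0],-c[:,1],-c[:,2]
    if fish:
        rr=np.hypot(x,y); th=np.arctan2(rr,z); u=x/rr*th; v=y/rr*th
    else: u,v=x/z,y/z
    return np.c_[u*m[0,0]+m[0,2],v*m[1,1]+m[1,2]]
def crop(src,dst,x0,y0,x1,y1,s):
    im=cv2.imread(src)[y0:y1,x0:x1]; cv2.imwrite(dst,cv2.resize(im,None,fx=s,fy=s,interpolation=cv2.INTER_CUBIC))
E
python3 - <<'E'
from h import *
crop('pics/a_scene.png','pics/b1.png',110,175,250,285,5)
crop('pics/a_side.png','pics/b2.png',170,125,270,205,6)
crop('pics/a_scene.png','pics/b3.png',310,205,460,365,3.6)
crop('pics/a_side.png','pics/b4.png',75,230,245,340,4)
E
```

```text
(no output)
```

View pics/b1.png

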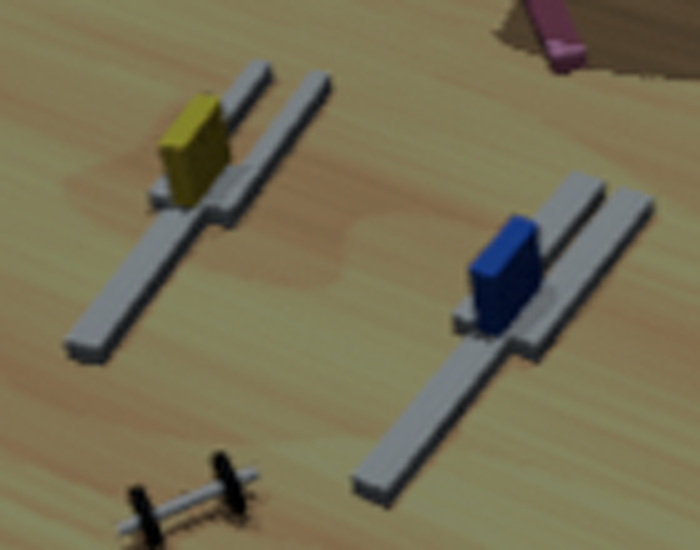

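View pics/b2.png

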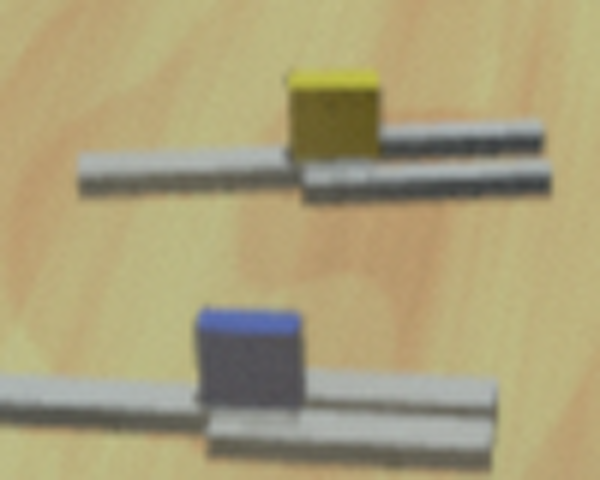

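View pics/b3.png

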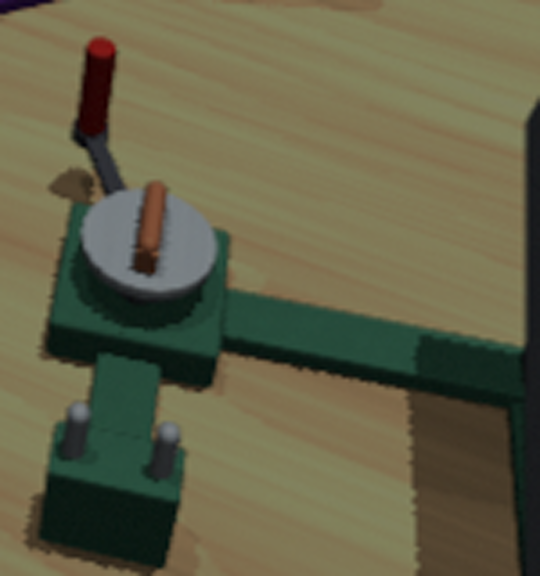

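View pics/b4.png

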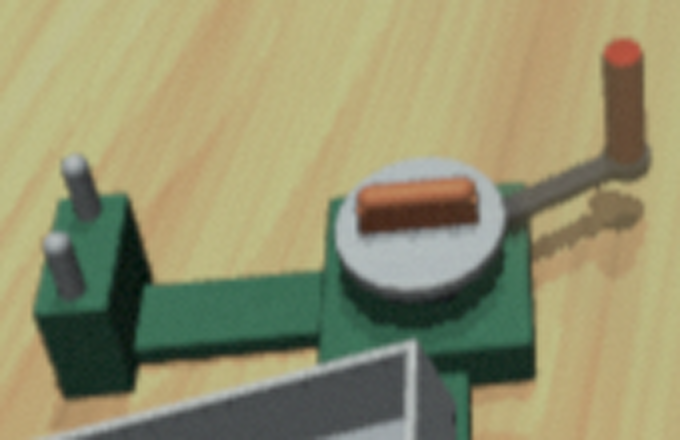

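```bash
python3 - <<'E'
from h import *
s=cams.get_calibration('scene'); d=cams.get_calibration('side')
c=lambda x,y,o,f:(o[0]+x/f,o[1]+y/f)
A=lambda x,y:c(x,y,(110,175),5); B=lambda x,y:c(x,y,(170,125),6)
C=lambda x,y:c(x,y,(310,205),3.6); D=lambda x,y:c(x,y,(75,230),4)
for n,a,b,z in [('griptop',A(191,120),B(335,80),.052),('handle end',A(85,347),B(78,162),.012),('tipmid',A(292,70),B(546,148),.012),
 ('pinL',C(79,410),D(75,160),.094),('pinR',C(168,430),D(57,240),.094),('tangfar',C(155,186),D(474,186),.08),('tangnear',C(146,250),D(360,196),.08),('knob',C(101,46),D(622,52),.11),('collar',C(150,238),D(420,226),.06)]:
    print(n,onz(s,a,z).round(4),onz(d,b,z).round(4))
E
```

```text
griptop [ 0.5616 -0.3942  0.052 ] [ 0.5549 -0.3954  0.052 ]
handle end [ 0.674  -0.3709  0.012 ] [ 0.6691 -0.3778  0.012 ]
tipmid [ 0.471  -0.4112  0.012 ] [ 0.4632 -0.4142  0.012 ]
pinL [0.701  0.1166 0.094 ] [0.6933 0.1169 0.094 ]
pinR [0.6922 0.1558 0.094 ] [0.6838 0.1577 0.094 ]
tangfar [0.5398 0.0997 0.08  ] [0.5301 0.1002 0.08  ]
tangnear [0.5845 0.11   0.08  ] [0.576  0.1109 0.08  ]
knob [0.4803 0.044  0.11  ] [0.475  0.0447 0.11  ]
collar [0.5582 0.1057 0.06  ] [0.5533 0.1076 0.06  ]
```

```bash
cat >> h.py <<'E'
def plan(target,yaw=None,st=None):
    """total shift in current tool axes (mm), turn about tool z"""
    st=st or ctrl.sense(); r=rot(st['orientation']); d=r.inv().apply(np.array(target)-st['tcp_pos'])*1000
    x=r.apply([1,0,0]); cur=np.arctan2(x[1],x[0])
    t=None if yaw is None else -((yaw-cur+np.pi/2)%np.pi-np.pi/2)
    print('t',st['time_s'],'tcp',st['tcp_pos'].round(4),'yaw',cur.round(4),'tilt z',r.apply([0,0,1]).round(3)); print('shift',d.round(1),'turn',t)
E
python3 - <<'E'
from h import *
plan([.559,-.395,.17],.185-np.pi/2)
s=cams.get_calibration('scene'); print(onz(s,(127,130),0),onz(s,(35,182),0))
E
```

```text
t 0.8 tcp [ 0.1738 -0.6004  0.2314] yaw -1.289 tilt z [ 0. -0. -1.]
shift [ -90.1 -427.1   61.3] turn 0.09682530062925743
[ 0.27730142 -0.72665934  0.        ] [ 0.60194635 -0.76440888  0.        ]
```

>>> send_rows([
  [[-9,-42.7,3],0,85],
  [[-9,-42.7,3],0,85],
  [[-9,-42.7,3],0,85],
  [[-9,-42.7,3],0,85],
  [[-9,-42.7,4],0,85],
  [[-9,-42.7,4],0,85],
  [[-9,-42.7,6],0,85],
  [[-9,-42.7,10],0,85],
  [[-9,-42.7,12],0,85],
  [[-9,-42.8,13],0,85],
  [[0,0,0],0.097,85],
  [[0,0,0],0,85],
])

```text
time_s: 2.3
tcp_pos: [0.5593, -0.3948, 0.17]
orientation: [0.0, 0.77, -0.638, -0.0]
ft_force: [0.2, -0.7, -0.0]
grip_width: 0.999
```

```bash
python3 - <<'E'
from h import *
st=ctrl.sense(); im=cams.capture('wrist'); cv2.imwrite('pics/c1.png',im[:,:,::-1]); k=cams.get_calibration('wrist')
print(st['tcp_pos'],k['origin'],cams.place_of('holding_spanner','wrist'))
g=np.array([.558,-.395]);th=.185;u=np.array([np.cos(th),np.sin(th)])
o=g-.06*u
im=im[:,:,::-1].copy()
for p in [(*(o+.175*u),.012),(*(o-.035*u),.012),(*g,.052),(*o,.012)]:
    q=proj(k,np.array(p),True)[0]; print(q); cv2.circle(im,tuple(int(v) for v in q),3,(0,0,255),1)
cv2.imwrite('pics/c1m.png',im)
E
```

```text
[ 0.55931936 -0.39479831  0.17003917] [ 0.64074968 -0.37907759  0.31208783] [{'at': [0.4982, -0.4124, -0.0019], 'conf': 0.6}, {'at': [0.4144, -0.1299, -0.0053], 'conf': 0.56}]
[252.60827646  65.72876611]
[251.88419373 256.17478698]
[252.21746041 189.22817956]
[251.99511159 229.30827041]
```

View pics/c1m.png

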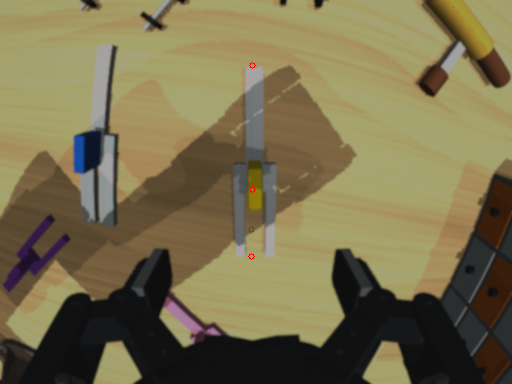

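```bash
python3 - <<'E'
from h import *
crop('pics/c1m.png','pics/c1z.png',210,50,300,270,2.7)
crop('pics/c1.png','pics/c1y.png',225,150,285,270,5)
E
```

```text
(no output)
```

View pics/c1z.png

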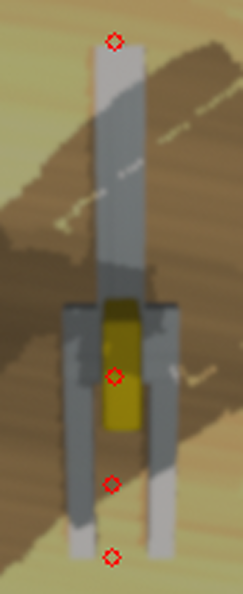

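View pics/c1y.png

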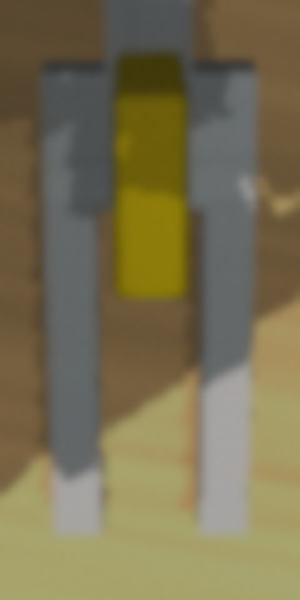

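```bash
python3 - <<'E'
from h import *
k=cams.get_calibration('wrist')
g=onz(k,(255.4,189),.052,True);e=onz(k,(254.1,67),.012,True);t=onz(k,(255.2,256.8),.012,True)
print(g,e,t,np.linalg.norm(e-t)); th=np.arctan2(*(e-t)[1::-1]);print(th)
m=(e+t)/2; u=(e-t)/np.linalg.norm(e-t); print('grip from ends',m+u*(.060-.070), (e-u*.115+t+u*.095)/2)
plan([g[0],g[1],.018],th-np.pi/2)
E
```

```text
[ 0.55853853 -0.39810838  0.052     ] [ 0.66990764 -0.37583439  0.012     ] [ 0.46423665 -0.41669891  0.012     ] 0.20969135719709825
0.19613446874303178
grip from ends [ 0.55726387 -0.39821544  0.012     ] [ 0.55726387 -0.39821544  0.012     ]
t 2.4 tcp [ 0.5588 -0.3954  0.1705] yaw -1.3843 tilt z [ 0. -0. -1.]
shift [  2.6   0.8 152.5] turn -0.009684109138512031
```

>>> send_rows([
  [[2.6,1,30],-0.01,85],
  [[0,0,30],0,85],
  [[0,0,30],0,85],
  [[0,0,26],0,85],
  [[0,0,20],0,60],
  [[0,0,16],0,40],
  [[0,0,0],0,30],
  [[0,0,0],0,20],
  [[0,0,0],0,5],
  [[0,0,0],0,5],
  [[0,0,0],0,5],
  [[0,0,0],0,5],
], newtons=50)

```text
time_s: 3.9
tcp_pos: [0.5589, -0.3982, 0.0193]
orientation: [0.0, 0.773, -0.635, 0.001]
ft_force: [-0.1, 0.8, 5.6]
grip_width: 0.156
```

>>> send_rows([
  [[0,0,-20],0,5],
  [[0,0,-40],0,5],
  [[0,0,-40],0,5],
  [[0,0,-40],0,5],
  [[0,0,-20],0,5],
  [[0,0,0],0,5],
])

```text
time_s: 4.65
tcp_pos: [0.5588, -0.3981, 0.1806]
orientation: [0.0, 0.773, -0.635, 0.002]
ft_force: [0.6, 0.4, -4.2]
grip_width: 0.16
```

```bash
python3 - <<'E'
from h import *
print(ctrl.sense()['ft_force'],ctrl.sense()['grip_width'])
plan([.6146,.1196,.17],.22-np.pi/2)
im=cams.capture('wrist'); cv2.imwrite('pics/d1.png',im[:,:,::-1])
E
```

```text
[ 0.56334845  0.36355691 -4.19536975] 0.16002383230911177
t 4.65 tcp [ 0.5588 -0.3981  0.1806] yaw -1.376 tilt z [ 0.002 -0.002 -1.   ]
shift [-497.1 -154.9    9.7] turn -0.02515916808714236
```

View pics/d1.png

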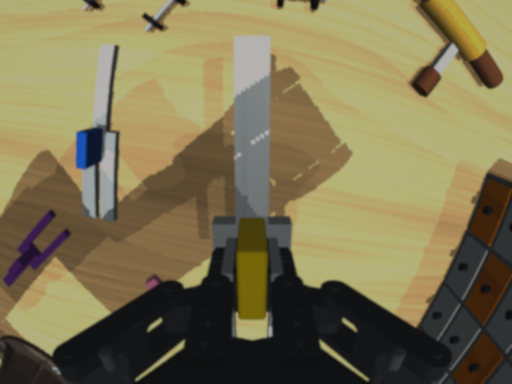

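>>> send_rows([
  [[-15,-5,0],0,5],
  [[-30,-10,0],0,5],
  [[-42,-13,0],0,5],
  [[-42,-13,0],0,5],
  [[-42,-13,0],0,5],
  [[-42,-13,0],0,5],
  [[-42,-13,0],0,5],
  [[-42,-13,0],0,5],
  [[-42,-13,0],0,5],
  [[-42,-13,0],0,5],
  [[-42,-13,0],0,5],
  [[-42,-13,0],0,5],
  [[-30,-7,0],0,5],
  [[-2,-3,0],-0.025,5],
  [[0,0,0],0,5],
])

```text
time_s: 6.58
tcp_pos: [0.6139, 0.1199, 0.1775]
orientation: [0.001, 0.781, -0.625, -0.0]
ft_force: [0.5, -0.7, -4.5]
grip_width: 0.154
```

```bash
python3 - <<'E'
from h import *
plan([.6146,.1196,.17],.22-np.pi/2)
for c in ('wrist','side','scene'):
    im=cams.capture(c); cv2.imwrite(f'pics/e_{c}.png',im[:,:,::-1])
k=cams.get_calibration('wrist')
o=np.array([.556,.1065]);u=np.array([np.cos(.22),np.sin(.22)]);v=np.array([-u[1],u[0]])
for p in [(.14,.0205,.094),(.14,-.0205,.094),(.025,0,.082),(.171,0,.06)]:
    print(proj(k,np.r_[o+p[0]*u+p[1]*v,p[2]],True))
crop('pics/e_wrist.png','pics/e_w2.png',150,0,360,200,3.8)
E
```

```text
t 6.575 tcp [0.6139 0.1199 0.1775] yaw -1.3499 tilt z [-0.001 -0.    -1.   ]
shift [ 0.5 -0.6  7.5] turn 0.0008696532514693711
[[224.56796203 100.03856095]]
[[279.30895249 100.04722722]]
[[251.91708891 232.82999023]]
[[251.9551684   63.91875575]]
```

View pics/e_wrist.png

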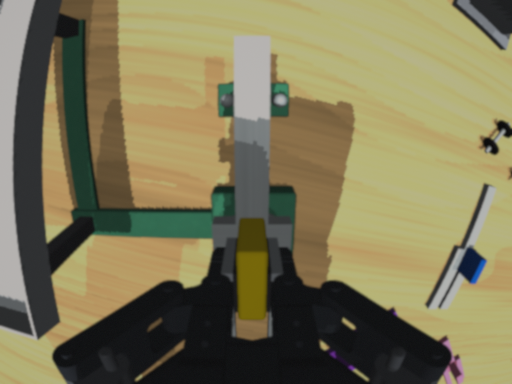

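View pics/e_w2.png

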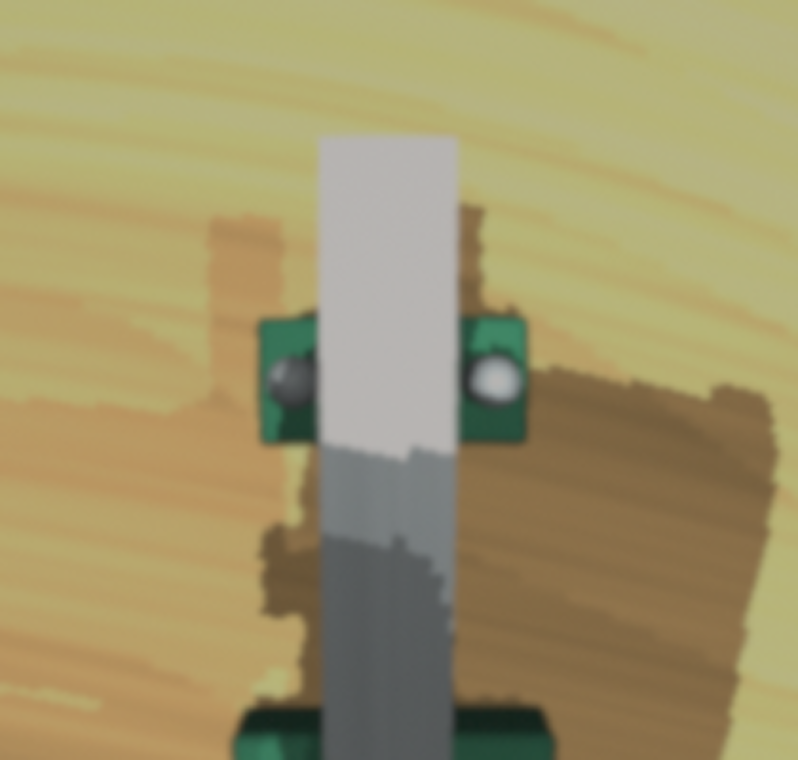

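View pics/e_side.png

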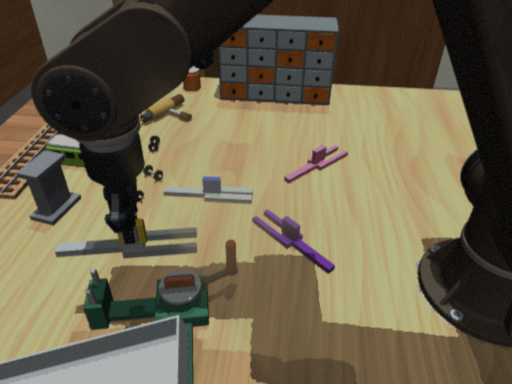

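View pics/e_scene.png

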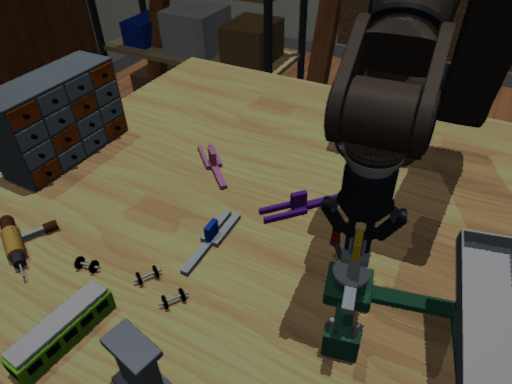

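```bash
python3 - <<'E'
from h import *
k=cams.get_calibration('wrist'); st=ctrl.sense(); p=st['tcp_pos']; r=rot(st['orientation'])
for l in (.112,.115,.118):
  for z in (-.011,-.006,-.001): print(l,z,proj(k,p+r.apply([0,-l,-z]),True)[0].round(1))
u=-r.apply([0,1,0])
q=onz(k,(253.4,100.3),.094,True); print('pins mid',q, 'from tcp in tool',r.inv().apply(q-p)*1000)
print(cams.place_of('chute_stand','wrist'),cams.place_of('chute_stand','side'))
E
```

```text
0.112 -0.011 [253.3  41. ]
0.112 -0.006 [253.4  39.1]
0.112 -0.001 [253.4  37.2]
0.115 -0.011 [253.4  35.3]
0.115 -0.006 [253.4  33.3]
0.115 -0.001 [253.4  31.2]
0.118 -0.011 [253.4  29.8]
0.118 -0.006 [253.4  27.6]
0.118 -0.001 [253.4  25.3]
pins mid [0.69248239 0.13590043 0.094     ] from tcp in tool [  0.39611667 -80.1491044   83.95049243]
[{'at': [0.5526, 0.1029, 0.1573], 'conf': 0.47}] [{'at': [0.5606, 0.1067, 0.0018], 'conf': 0.57}]
```

>>> send_rows([
  [[1,0,15],0,5],
  [[0,0,20],0,5],
  [[0,0,20],0,5],
  [[0,0,15],0,5],
  [[0,0,0],0,5],
])

```text
time_s: 7.45
tcp_pos: [0.6141, 0.1185, 0.1068]
orientation: [0.001, 0.78, -0.625, -0.001]
ft_force: [-0.0, 0.9, -2.7]
grip_width: 0.159
```

```bash
python3 - <<'E'
from h import *
plan([.6146,.1196,.0793],.22-np.pi/2)
for c in ('wrist','side'):
    im=cams.capture(c); cv2.imwrite(f'pics/f_{c}.png',im[:,:,::-1])
crop('pics/f_wrist.png','pics/f_w2.png',180,20,340,220,3)
crop('pics/f_side.png','pics/f_s2.png',40,200,260,350,3.6)
E
```

```text
t 7.45 tcp [0.6141 0.1185 0.1068] yaw -1.3512 tilt z [-0.002 -0.    -1.   ]
shift [-0.9 -0.8 27.5] turn -0.00043894617381012857
```

View pics/f_w2.png

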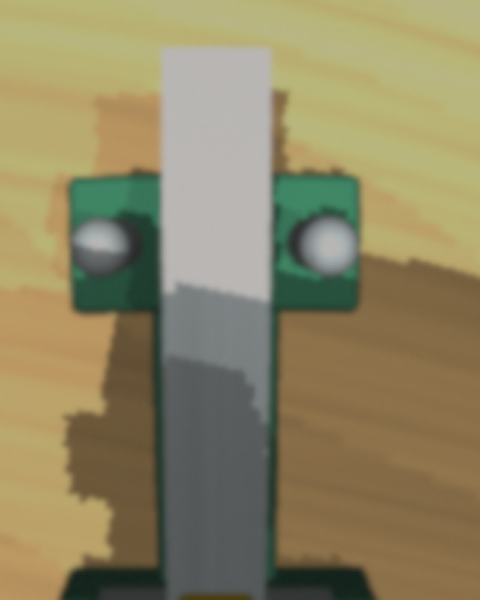

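View pics/f_s2.png

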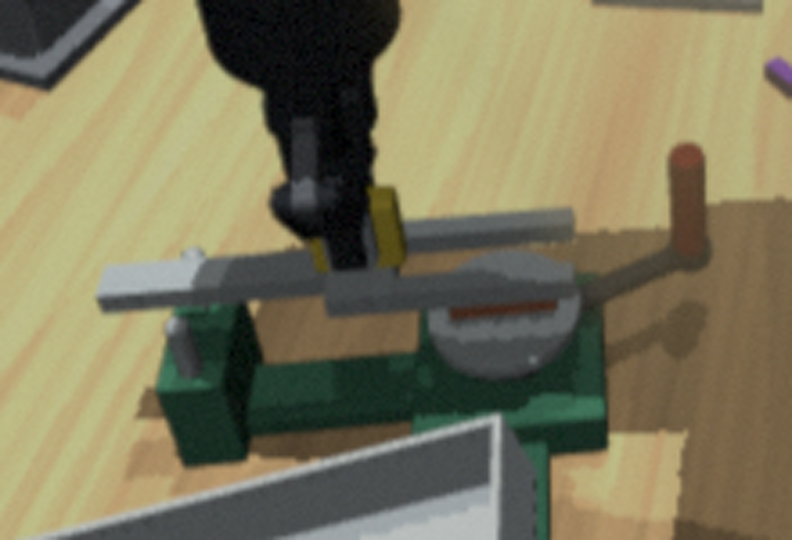

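>>> send_rows([
  [[0,0,5],0,5],
  [[0,0,5],0,5],
  [[0,0,5],0,5],
  [[0,0,5],0,5],
  [[0,0,4],0,5],
  [[0,0,2],0,5],
  [[0,0,0],0,5],
])

```text
time_s: 8.43
tcp_pos: [0.6146, 0.1187, 0.0822]
orientation: [0.0, 0.78, -0.625, -0.0]
ft_force: [0.2, -0.3, -3.6]
grip_width: 0.155
```

```bash
python3 - <<'E'
from h import *
plan([.6146,.1196,.0793],.22-np.pi/2)
for c in ('wrist','side','scene'):
    im=cams.capture(c); cv2.imwrite(f'pics/g_{c}.png',im[:,:,::-1])
crop('pics/g_wrist.png','pics/g_w2.png',180,20,340,220,3)
crop('pics/g_side.png','pics/g_s2.png',40,200,260,350,3.6)
crop('pics/g_scene.png','pics/g_c2.png',300,200,400,365,3.6)
E
```

```text
t 8.425 tcp [0.6146 0.1187 0.0822] yaw -1.351 tilt z [-0. -0. -1.]
shift [-0.8 -0.2  2.9] turn -0.00024183723961779258
```

View pics/g_s2.png

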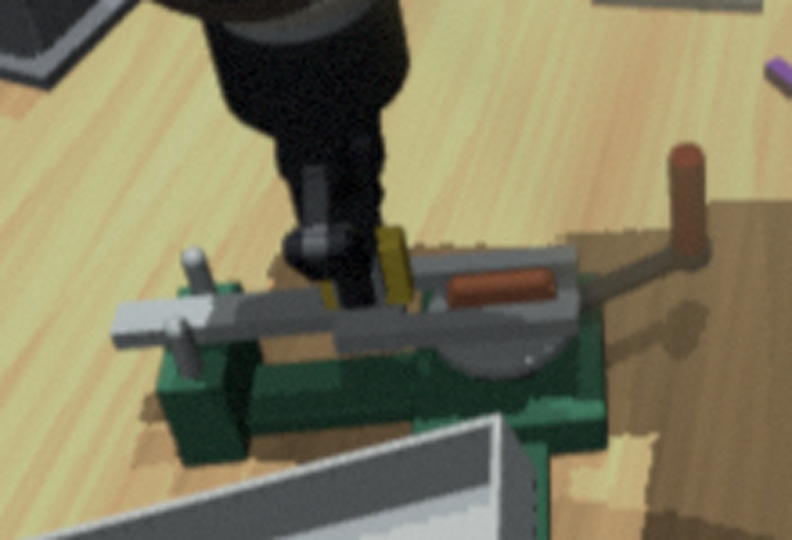

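View pics/g_c2.png

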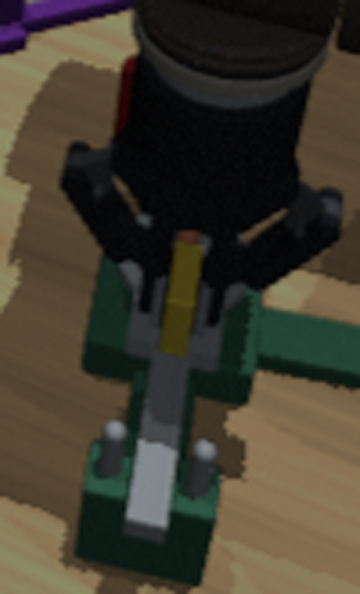

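>>> send_rows([
  [[0,0,1.5],0,5],
  [[0,0,1.5],0,5],
  [[0,0,0.5],0,5],
  [[0,0,0],0,5],
])

```text
time_s: 9.07
tcp_pos: [0.6146, 0.1187, 0.0793]
orientation: [-0.0, 0.78, -0.625, 0.0]
ft_force: [-2.7, -0.3, 5.4]
grip_width: 0.156
```

Contact with the ledge (force rose by about 9 N). Release and raise.

>>> send_rows([
  [[0,0,0],0,20],
  [[0,0,0],0,30],
  [[0,0,0],0,45],
  [[0,0,0],0,45],
  [[0,0,-15],0,45],
  [[0,0,-40],0,45],
  [[0,0,-50],0,45],
  [[0,0,-50],0,30],
  [[0,0,0],0,0],
  [[0,0,0],0,0],
])

```text
time_s: 10.32
tcp_pos: [0.6143, 0.1187, 0.234]
orientation: [-0.0, 0.78, -0.625, 0.0]
ft_force: [-0.6, 0.1, -1.1]
grip_width: -0.003
```

```bash
python3 - <<'E'
from h import *
plan([.6146,.1196,.0793],.22-np.pi/2)
for c in ('wrist','side','scene'):
    im=cams.capture(c); cv2.imwrite(f'pics/i_{c}.png',im[:,:,::-1])
crop('pics/i_side.png','pics/i_s2.png',40,200,260,350,3.6)
crop('pics/i_scene.png','pics/i_c2.png',300,200,400,365,3.6)
E
```

```text
t 10.325 tcp [0.6143 0.1187 0.234 ] yaw -1.351 tilt z [ 0. -0. -1.]
shift [ -0.8  -0.5 154.7] turn -0.00016962635362260947
```

View pics/i_s2.png

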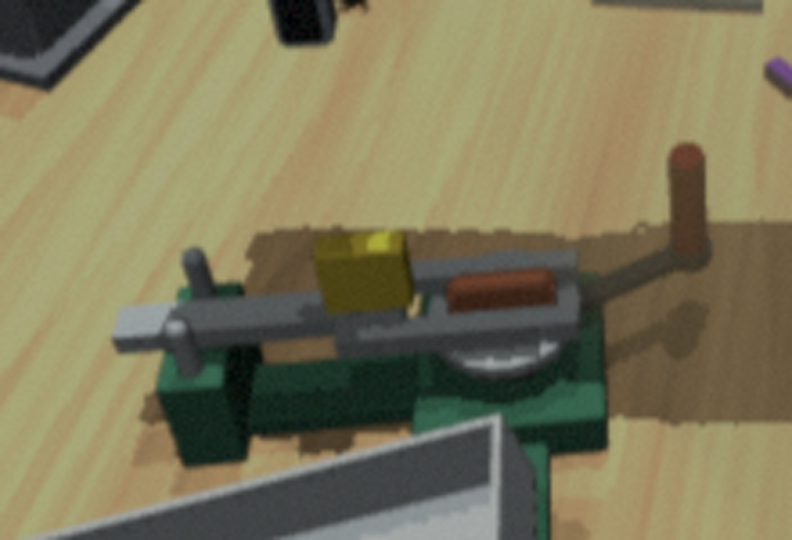

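View pics/i_wrist.png

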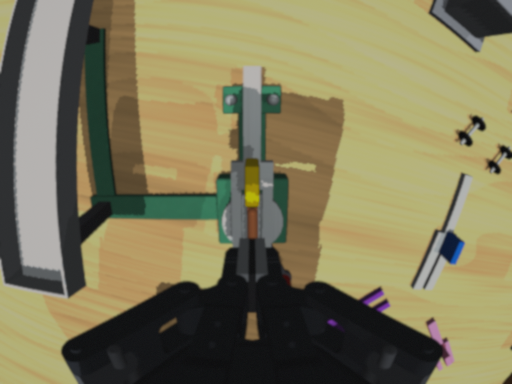

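View pics/i_c2.png

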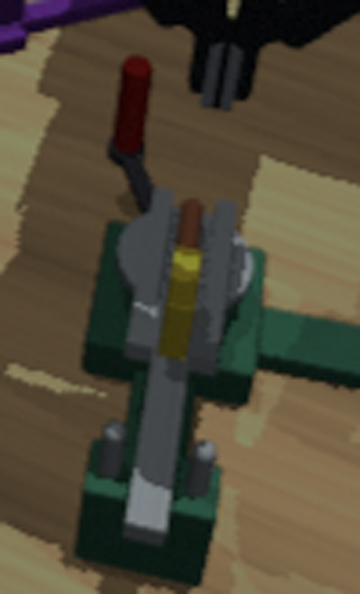

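```bash
python3 - <<'E'
from h import *
plan([.4777,.0443,.15],-.905)
E
```

```text
t 10.475 tcp [0.6142 0.1187 0.2327] yaw -1.351 tilt z [-0.002 -0.    -1.   ]
shift [ 42.9 149.3  83. ] turn -0.4460378773336604
```

>>> send_rows([
  [[7,25,0],0,50],
  [[7.2,25,0],0,50],
  [[7.2,25,0],0,50],
  [[7.2,25,5],0,50],
  [[7.2,25,10],0,50],
  [[7.1,24.3,20],0,50],
  [[0,0,20],-0.15,50],
  [[0,0,20],-0.15,50],
  [[0,0,8],-0.146,50],
  [[0,0,0],0,50],
])

```text
time_s: 11.72
tcp_pos: [0.4778, 0.0443, 0.1498]
orientation: [0.001, 0.899, -0.438, -0.001]
ft_force: [-0.1, -0.7, -0.6]
grip_width: 0.584
```

```bash
python3 - <<'E'
from h import *
plan([.4777,.0443,.066],-.905)
st=ctrl.sense();print(st['q'].round(2))
for c in ('wrist','side','scene'):
    im=cams.capture(c); cv2.imwrite(f'pics/j_{c}.png',im[:,:,::-1])
crop('pics/j_side.png','pics/j_s2.png',120,180,320,330,3.8)
crop('pics/j_scene.png','pics/j_c2.png',300,150,400,290,4)
E
```

```text
t 11.725 tcp [0.4778 0.0443 0.1498] yaw -0.906 tilt z [-0.002  0.    -1.   ]
shift [ 0.1 -0.1 83.8] turn -0.0010367147166729929
[-0.05  0.4   2.   -0.    0.75  0.86]
```

View pics/j_wrist.png

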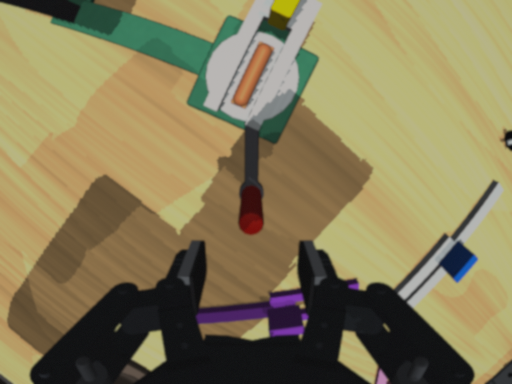

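View pics/j_s2.png

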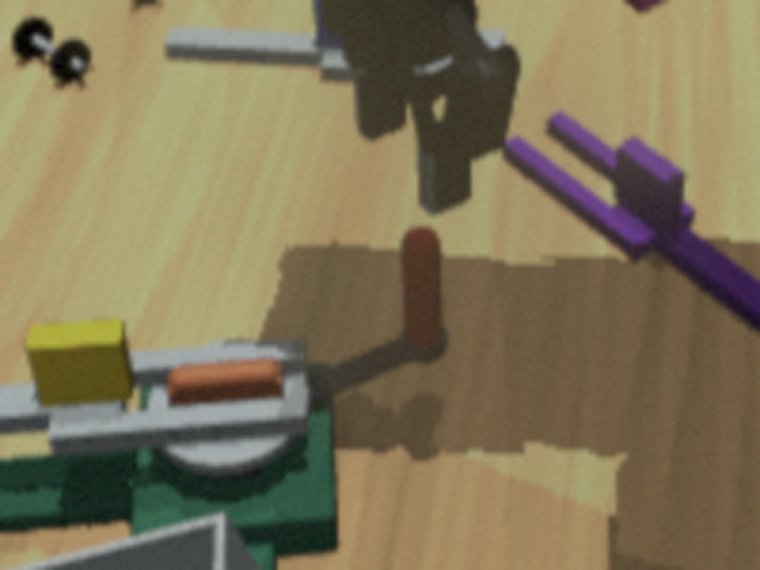

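View pics/j_c2.png

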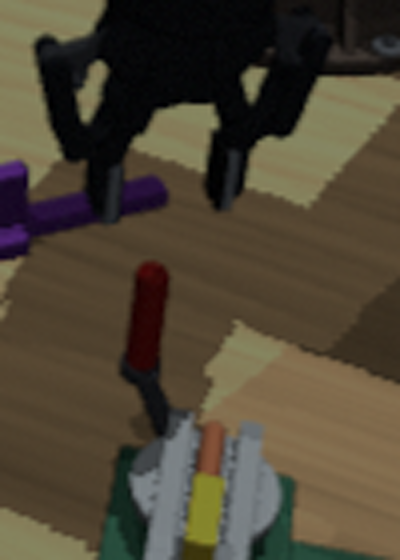

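```bash
python3 - <<'E'
from h import *
k=cams.get_calibration('wrist'); q=onz(k,(251.5,221),.11,True); st=ctrl.sense(); print(q, rot(st['orientation']).inv().apply(q-st['tcp_pos'])*1000)
v=q[:2]-[.556,.1057]; print(np.hypot(*v),np.arctan2(v[1],v[0])+2*np.pi)
E
```

```text
[0.47971644 0.04594275 0.11      ] [-0.43247863 -2.06720895 40.87784177]
0.09690258157348543 3.8061025770792094
```

>>> send_rows([
  [[0,0,20],0,50],
  [[0,0,25],0,50],
  [[0,0,25],0,50],
  [[0,0,14],0,50],
  [[0,0,0],0,50],
  [[-8,-0.3,0],0.08,50],
  [[-8,-0.3,0],0.08,50],
  [[-8,-0.3,0],0.08,50],
  [[-8,-0.3,0],0.08,50],
  [[0,0,0],0,50],
])

```text
time_s: 13.12
tcp_pos: [0.4631, 0.0725, 0.0677]
orientation: [-0.0, 0.818, -0.575, 0.001]
ft_force: [-0.1, -0.1, 0.2]
grip_width: 0.586
```

```bash
cat >> h.py <<'E'
def polar():
    st=ctrl.sense(); v=st['tcp_pos'][:2]-[.556,.1057]; r=rot(st['orientation']); x=r.apply([1,0,0])
    print('tcp polar r',np.hypot(*v),'ang',np.arctan2(v[1],v[0])%(2*np.pi),'tool-tangent ang',(np.arctan2(x[1],x[0])-np.pi/2)%(2*np.pi),'F',st['ft_force'].round(1),'t',st['time_s'],st['tcp_pos'].round(4),st['grip_width'])
E
python3 - <<'E'
from h import *
polar()
for c in ('wrist','side'):
    im=cams.capture(c); cv2.imwrite(f'pics/k_{c}.png',im[:,:,::-1])
crop('pics/k_side.png','pics/k_s2.png',40,180,300,340,3)
E
```

```text
tcp polar r 0.09869073441188406 ang 3.4850200136291414 tool-tangent ang 3.4882198438212373 F [-0.1 -0.1  0.2] t 13.125 [0.4631 0.0725 0.0677] 0.5858220000051299
```

View pics/k_wrist.png

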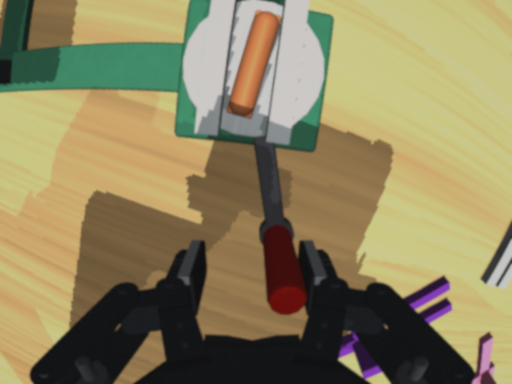

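View pics/k_s2.png

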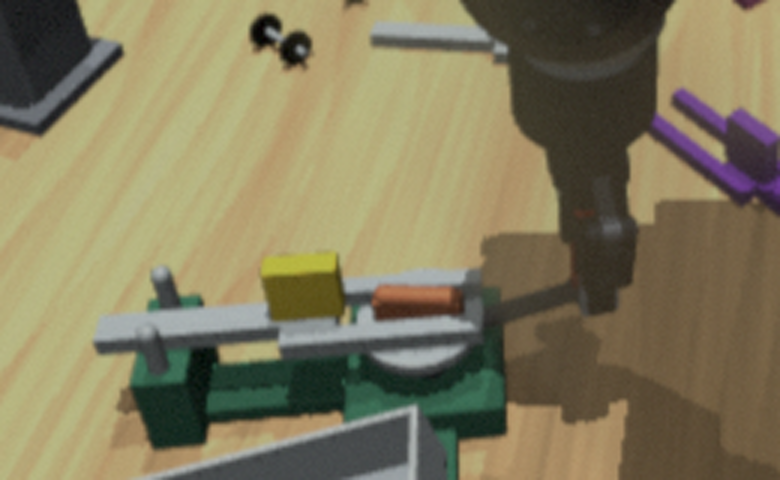

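>>> send_rows([
  [[-8,-0.3,0],0.08,50],
  [[-8,-0.3,0],0.08,50],
  [[-8,-0.3,0],0.08,50],
  [[-8,-0.3,0],0.08,50],
  [[-8,-0.3,0],0.08,50],
  [[-8,-0.3,0],0.08,50],
  [[0,0,0],0,50],
])

```text
time_s: 14.1
tcp_pos: [0.4579, 0.1195, 0.067]
orientation: [0.0, -0.659, 0.752, -0.0]
ft_force: [-0.1, -0.3, 0.3]
grip_width: 0.584
```

```bash
python3 - <<'E'
from h import *
polar()
for c in ('wrist','side'):
    im=cams.capture(c); cv2.imwrite(f'pics/l_{c}.png',im[:,:,::-1])
crop('pics/l_side.png','pics/l_s2.png',40,180,300,340,3)
E
```

```text
tcp polar r 0.09906624307136974 ang 3.0017440077002253 tool-tangent ang 3.009277688424861 F [-0.1 -0.3  0.3] t 14.1 [0.4579 0.1195 0.067 ] 0.584097209755606
```

View pics/l_wrist.png

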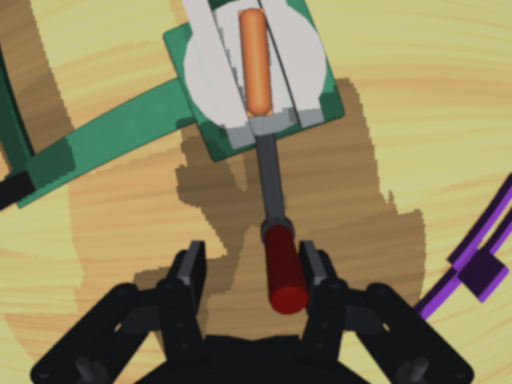

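View pics/l_s2.png

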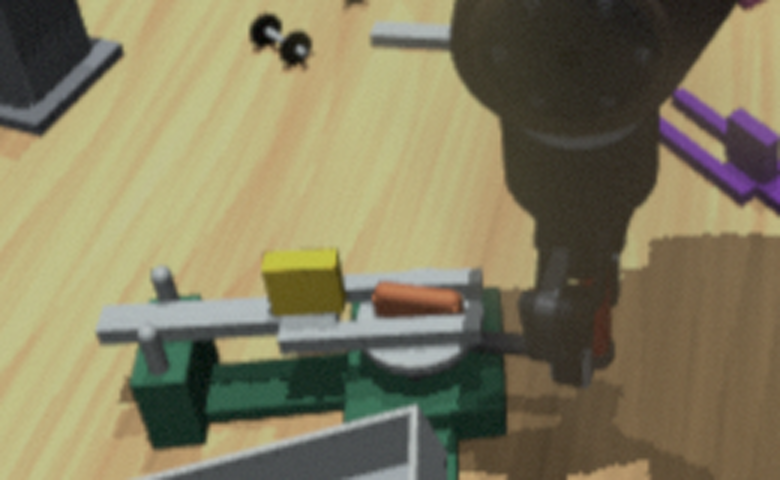

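>>> send_rows([
  [[-6,-0.2,0],0.06,50],
  [[-6,-0.2,0],0.06,50],
  [[-6,-0.2,0],0.06,50],
  [[-5,-0.2,0],0.05,50],
])

```text
time_s: 14.7
tcp_pos: [0.4635, 0.1414, 0.0668]
orientation: [-0.0, -0.567, 0.823, -0.0]
ft_force: [0.6, -2.3, -0.3]
grip_width: 0.584
```

```bash
python3 - <<'E'
from h import *
polar()
for c in ('wrist','side'):
    im=cams.capture(c); cv2.imwrite(f'pics/m_{c}.png',im[:,:,::-1])
E
```

```text
tcp polar r 0.09912523662245282 ang 2.773514301724261 tool-tangent ang 2.7773019911540584 F [ 0.6 -2.3 -0.3] t 14.7 [0.4635 0.1414 0.0668] 0.5838108659122796
```

View pics/m_wrist.png

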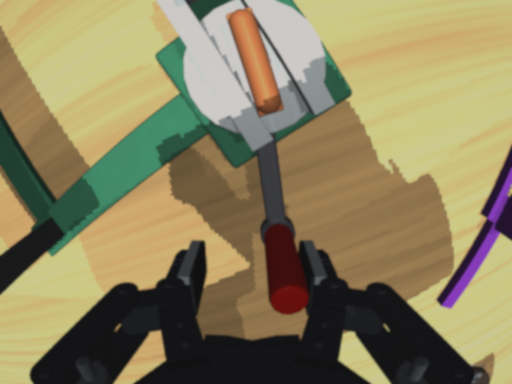

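>>> send_rows([
  [[-4,-0.1,0],0.04,50],
  [[-4,-0.1,0],0.04,50],
  [[-3,-0.1,0],0.03,50],
])

```text
time_s: 15.18
tcp_pos: [0.4679, 0.1514, 0.0668]
orientation: [-0.0, -0.521, 0.853, -0.0]
ft_force: [0.5, -2.2, -0.4]
grip_width: 0.585
```

```bash
python3 - <<'E'
from h import *
polar()
E
```

```text
tcp polar r 0.09920301770644223 ang 2.6630693639692673 tool-tangent ang 2.667851438912671 F [ 0.5 -2.2 -0.4] t 15.175 [0.4679 0.1514 0.0668] 0.5845444680528975
```

>>> send_rows([
  [[-3,-0.1,0],0.03,50],
  [[-3,-0.1,0],0.03,50],
])

```text
time_s: 15.42
tcp_pos: [0.4711, 0.1569, 0.0668]
orientation: [-0.0, -0.495, 0.869, -0.0]
ft_force: [0.3, -2.1, -0.4]
grip_width: 0.585
```

```bash
python3 - <<'E'
from h import *
polar()
E
```

```text
tcp polar r 0.09918942400101424 ang 2.5987393454710532 tool-tangent ang 2.6061732874230494 F [ 0.3 -2.1 -0.4] t 15.425 [0.4711 0.1569 0.0668] 0.5847927072874484
```

>>> send_rows([
  [[-2,0,0],0.02,50],
  [[-2,0,0],0.02,50],
])

```text
time_s: 15.68
tcp_pos: [0.4731, 0.1604, 0.0668]
orientation: [-0.0, -0.478, 0.879, -0.0]
ft_force: [-0.1, -2.3, 0.1]
grip_width: 0.584
```

```bash
python3 - <<'E'
from h import *
polar()
im=cams.capture('wrist'); cv2.imwrite('pics/n_wrist.png',im[:,:,::-1])
E
```

```text
tcp polar r 0.0993431241104635 ang 2.5580898796870075 tool-tangent ang 2.5664373925889388 F [-0.1 -2.3  0.1] t 15.675 [0.4731 0.1604 0.0668] 0.5836763474582893
```

View pics/n_wrist.png

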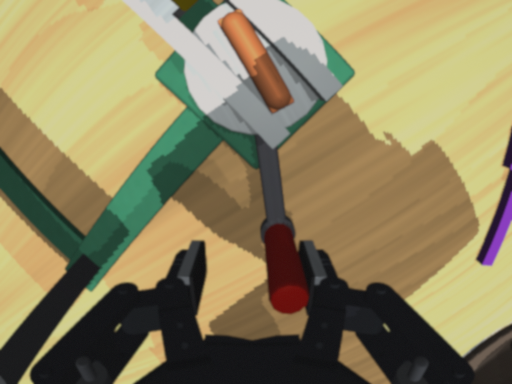

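>>> send_rows([
  [[-1.5,0,0],0.015,50],
  [[-1.5,0,0],0.015,50],
])

```text
time_s: 15.98
tcp_pos: [0.4746, 0.1627, 0.0667]
orientation: [-0.0, -0.464, 0.886, -0.0]
ft_force: [0.2, -6.4, 0.1]
grip_width: 0.585
```

```bash
python3 - <<'E'
from h import *
polar()
E
```

```text
tcp polar r 0.09939634837367353 ang 2.5303817560593984 tool-tangent ang 2.536632016544661 F [ 0.2 -6.4  0.1] t 15.975 [0.4746 0.1627 0.0667] 0.5848092778208681
```

>>> send_rows([
  [[-1,0,0],0.005,50],
  [[-1,0,0],0.005,50],
  [[0,0,0],0,50],
])

```text
time_s: 16.35
tcp_pos: [0.4752, 0.1638, 0.0666]
orientation: [-0.001, -0.46, 0.888, -0.0]
ft_force: [-2.0, -9.2, 1.6]
grip_width: 0.587
```

```bash
python3 - <<'E'
from h import *
polar()
for c in ('wrist','side','scene'):
    im=cams.capture(c); cv2.imwrite(f'pics/o_{c}.png',im[:,:,::-1])
E
```

```text
tcp polar r 0.09950797942555786 ang 2.5175954724860428 tool-tangent ang 2.527142450519375 F [-2.  -9.2  1.6] t 16.35 [0.4752 0.1638 0.0666] 0.5865271242075408
```

View pics/o_wrist.png

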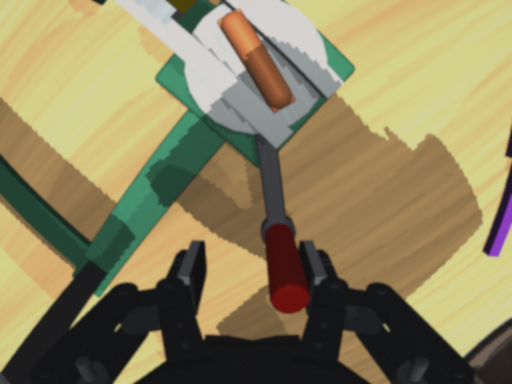

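```bash
python3 - <<'E'
from h import *
crop('pics/o_wrist.png','pics/o_w2.png',180,0,330,140,5)
k=cams.get_calibration('wrist'); c=np.array([.556,.1057])
q=onz(k,(290,297),.11,True); v=q[:2]-c; print('knob',q,np.hypot(*v),np.arctan2(v[1],v[0])%(2*np.pi))
E
```

```text
knob [0.46927588 0.1496983  0.11      ] 0.09724671418805834 2.6720931610229965
```

View pics/o_w2.png

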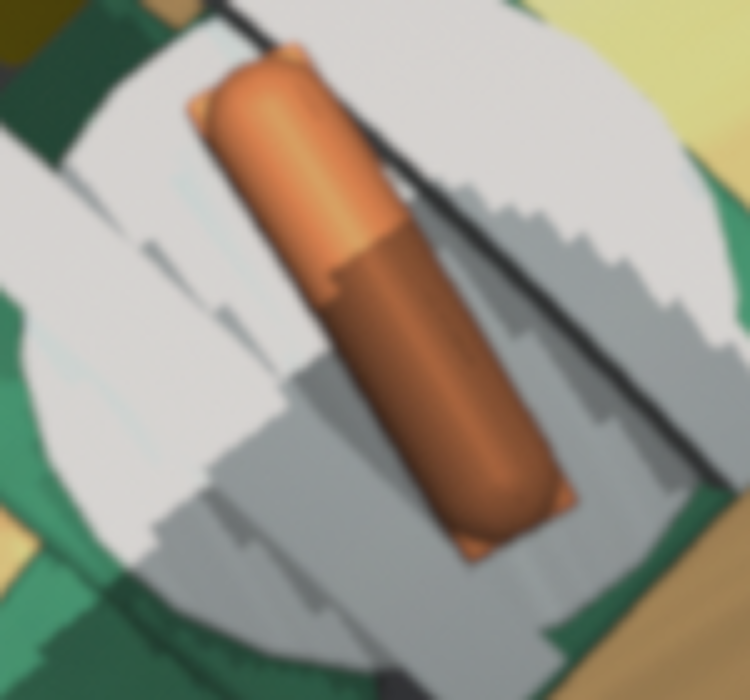

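```bash
python3 - <<'E'
from h import *
k=cams.get_calibration('wrist')
def ang(a,b,z):
    p,q=[onz(k,(180+x/5,y/5),z,True) for x,y in (a,b)]; d=p-q; return np.arctan2(d[1],d[0]),np.linalg.norm(d),(p+q)/2
print('tang',ang((248,77),(523,530),.082))
print('edge left',ang((190,108),(470,562),.078),'right',ang((300,48),(577,500),.078))
print('prong',ang((265,45),(738,490),.072))
E
```

```text
tang (np.float64(-0.08331909470610849), np.float64(0.04559116352180373), array([0.55471497, 0.1063251 , 0.082     ]))
edge left (np.float64(-0.07788913987208566), np.float64(0.047379984419885925), array([0.55552089, 0.11151964, 0.078     ])) right (np.float64(-0.07769255445253015), np.float64(0.047053969240771945), array([0.55465089, 0.10067471, 0.078     ]))
prong (np.float64(0.19862903590291195), np.float64(0.05976113478140988), array([0.55251622, 0.09447106, 0.072     ]))
```

>>> send_rows([
  [[4,0,0],0,50],
  [[8,0,0],0,50],
  [[3,0,0],0,50],
  [[0,0,0],0,50],
  [[0,0,-20],0,50],
  [[0,0,-40],0,50],
  [[0,0,-50],0,50],
  [[0,0,-20],0,50],
  [[0,0,0],0,50],
])

```text
time_s: 17.62
tcp_pos: [0.4677, 0.1524, 0.198]
orientation: [0.002, -0.46, 0.888, -0.0]
ft_force: [-0.2, 0.1, -0.6]
grip_width: 0.587
```

```bash
python3 - <<'E'
from h import *
polar()
for c in ('wrist','side','scene'):
    im=cams.capture(c); cv2.imwrite(f'pics/p_{c}.png',im[:,:,::-1])
crop('pics/p_side.png','pics/p_s2.png',40,200,260,350,3.6)
crop('pics/p_wrist.png','pics/p_w2.png',150,0,350,260,2.3)
E
```

```text
tcp polar r 0.09991561331001396 ang 2.654708074504384 tool-tangent ang 2.527439065458693 F [-0.2  0.1 -0.6] t 17.625 [0.4677 0.1524 0.198 ] 0.5872333143424573
```

View pics/p_wrist.png

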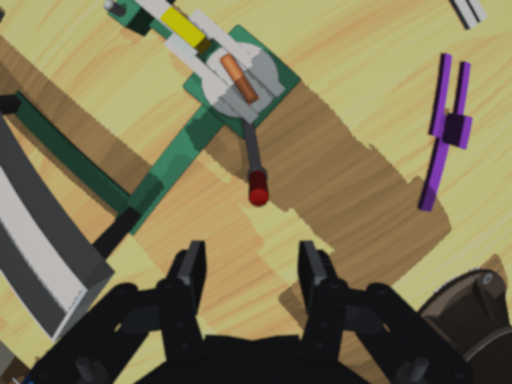

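View pics/p_s2.png

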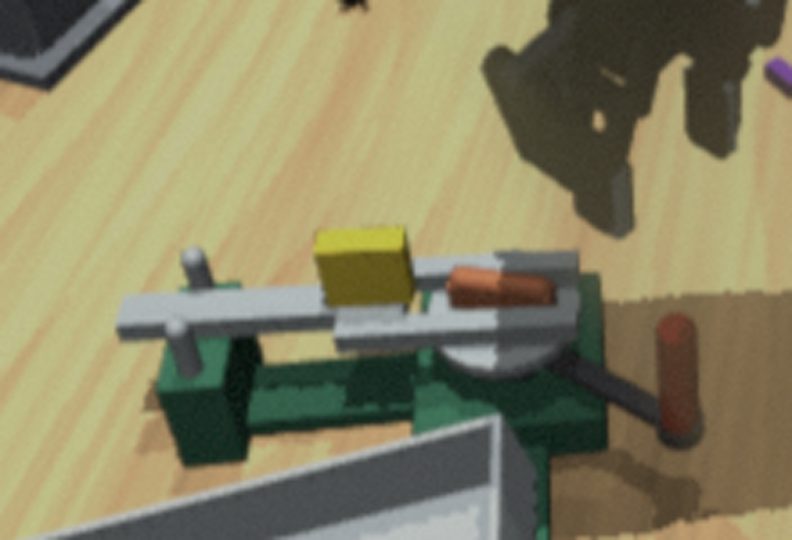

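View pics/p_w2.png

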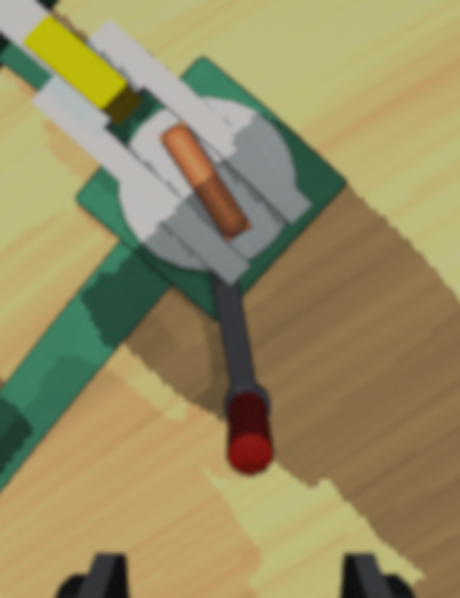

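```bash
python3 - <<'E'
from h import *
k=cams.get_calibration('wrist')
f=lambda x,y,z: onz(k,(150+x/2.3,y/2.3),z,True)
q=f(249,454,.11)
a,b=f(174,130,.08),f(236,233,.08); d=a-b; t=np.arctan2(d[1],d[0]); m=(a+b)/2
for c in (np.array([.556,.1057]),m[:2]):
    v=q[:2]-c; th=np.arctan2(v[1],v[0])%(2*np.pi); print('r',np.hypot(*v),'knob',th,'tang',t,'len',np.linalg.norm(d),'locknut',3.752+t-th,'screw',.22-t)
s=cams.get_calibration('side'); q=onz(s,(40+676/3.6,200+328/3.6),.11); v=q[:2]-[.5537,.1077]; print('side',q,np.hypot(*v),np.arctan2(v[1],v[0])%(2*np.pi))
print(proj(s,np.array([[.465,.15,.11]])))
E
```

```text
r 0.09972592441961138 knob 2.7071649589755356 tang -0.08705850929516014 len 0.045402403473721105 locknut 0.9577765317293041 screw 0.30705850929516015
r 0.09708509352146923 knob 2.693577144428832 tang -0.08705850929516014 len 0.045402403473721105 locknut 0.9713643462760078 screw 0.30705850929516015
side [0.46364838 0.14823046 0.11      ] 0.0987522834763206 2.7186719257027483
[[226.72725586 291.9472493 ]]
```

```bash
python3 - <<'E'
from cell import job
print(job.hand_in())
E
```

```text
the job is handed in; nothing more can be done
None
```

I seated the yellow spanner over the tang and let go of it. Then I pushed the red knob clockwise to its stop and handed the job in at about 17.8 s of the 54 s allowed.

**Spanner:** It lay flat on the collar with the tang in the jaw slot and the handle between the two pins. In the last pictures it was still in place.

**Push:** The pushing force held steady at about 2.2 N, then rose to about 9 N at the stop. I then backed the fingers off and raised the arm clear. The force reading was close to zero at the end.

**Last checks:**
- **Screw:** the camera put its turn at about 0.30 rad, close to the 0.27 rad play and under the 0.45 rad limit.
- **Locknut:** the force jump says it reached the hard stop at 1.0. The camera measured about 1.0 with the knob still being pushed, and 0.96 to 0.97 after release. That gap is about my measuring error, so I took it as tight and did not push again.
- **Stand position:** early on, the scene and side cameras disagreed by 5 to 9 mm in x. I relied on the wrist camera and the arm's own pose for placing the spanner, and the fit confirmed them.

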